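Switch on the power bar in order

ROBOT

A 6-joint arm with a two-finger parallel gripper is mounted at the origin on a cart in front of the work surface, level with it; the furniture and walls round the work are solid. World frame = base frame: x ahead of the robot, y to its left, z up, the work surface at z = 0. Lengths are in m, angles in rad, forces in N, time in s.
With the tool pointing down it reaches from about 0.35 to 0.975 m from the base axis. Payload 4.9 kg.
Tool frame: the origin (TCP) lies midway between the tips of the shut fingers; the grasp point (between the pads) lies 19 mm behind it; z points along the fingers, y is the line along which they close (so a half turn about z gives the same grasp; the last joint's range is limited). The gripper opens to 85 mm and grips with 20 to 120 N. Pads are 22 mm wide; open, the fingers measure 114 mm over their backs; the gripper's body (76 mm by 85 mm) begins 54 mm behind the grasp point. The pads swing forward as they close: fully open they stand 13 mm farther back than shut.
Start: joints at [-1.3, 0.053, 1.613, -0, 1.476, -0.119], TCP at [0.237, -0.578, 0.231] pointing down, gripper open.
Joint ranges: [-3.01, 3.01], [-1.01, 2.22], [0.06, 2.58], [-1.02, 4.17], [0.09, 2.62], [-3.14, 3.14]. Speed limits (rad/s): [2.57, 2.57, 3.14, 3.14, 3.14, 3.14].

INTERFACE

Orientations are given as a rotation vector (axis times angle).
In Python, from station import telemetry, optics, ctrl gives the robot as it stands.
- The arm moves only by the shell command python3 -m pendant 'ROWS' [FORCE]. ROWS is JSON, one flat list of numbers, 7 for each row, row after row: the turn, a rotation vector about the tool's x, y, z as a fraction of full scale, then the shift along the tool's x, y, z as a fraction of full scale, then the opening, from 0 (shut) to 1 (fully open). In form: [ax, ay, az, tx, ty, tz, fingers, ax, ay, az, tx, ty, tz, fingers, ...]. A call has 1 to 12 rows; each row is the pose to reach, as a shift and turn from the pose commanded when the call began, along the tool's axes at that moment; what a row does not reach only later rows make up. Full scale, the value 1, is 300 mm for a shift and 30 degrees for a turn. A row lasts 1/8 s, in which the tool goes at most 62.5 mm and 10.7 degrees, less where a joint would pass 70% of its speed; a pose out of reach is approached as far as the arm can. A call with a number of a shift or a turn outside -1 to 1 is refused whole. A call with a gripper value outside its range is refused whole. The fingers move at their own pace and stop on an object; FORCE is the grip in N (left out, the last holds). Time passes only in rows, so rows that repeat a pose let the fingers close. It gives the time, the measured TCP pose, the force, the opening and the grip force at its end, in the units of the state.
- telemetry.get_obs(): the state, without advancing time (a new reading comes with each control period).
- optics.get_image(name): name is "side" or "top"; returns a dict with "image" (420x560x3 uint8, red, green, blue), "depth" (420x560 float32, m along the optical axis (not along the pixel's ray), 0 where there is no reading), "fx", "fy", "cx", "cy" (pixels), "rvec" (rotation vector, rad) and "tvec" (3), from world to camera coordinates, as OpenCV has them. Camera axes: x right, y down, z forward; pixel columns grow to the right and rows downward; lengths in m; the calibration is good to about 2 mm. A picture is of the moment at which its call begins.
- ctrl.finish_job(): hands the job in; it is judged then, once.
The state is a dict: "t": time; "q": joint angles; "dq": joint speeds; "effort": joint torques, N m; "tool_pos": TCP position; "tool_rot": TCP orientation; "contact_force": force on the tool from outside, world axes, zero at the start; "wrist_torque": the same for the moment, N m; "opening": finger opening in m; "grip_force": force on a finger pad.
Only numpy, scipy, OpenCV 4.12 (cv2) and the standard library are available. Lean on these libraries where they do the work, as an engineer would, in place of code of your own. Each camera call takes 0.05 s, during which the arm holds its last target. There are 200 camera calls.

TASK

Switch on the power bar with light fingertip presses, one switch at a time: first the big main switch, then the small switch in front of the round timer, then the small switch in front of the square charger, pushing each one down until it is clearly on. Leave the switch in front of the flat safety cover off, leave everything plugged in, and do not pick up or shift anything else on the worktop.

Things in the scene. Friction and masses are not known exactly. Their poses are not given: they have to be found in the camera images.
- power_bar: low aluminium power bar screwed to the worktop, 120 (x) x 259 (y) x 32 mm, deck at 30 mm; origin at the centre of its underside, x to the back, y to its left end seen from the robot. A row of 4 round switches at x = -33 mm: big main one at y = +82.5, small ones at y = 27.5, -27.5, -82.5; 3 sockets at x = +30 mm. Each small switch serves the socket straight behind it
- key_main_top (a point): centre of the top face of the main switch; 32 mm round, the big one, at the left end with no socket behind it (only a small indicator lens), its flat top stands 14 mm proud of the bar deck (44 mm above the worktop) when off
- key_left_top (a point): centre of the top face of the left small switch; 22 mm round switch, its flat top stands 14 mm proud of the bar deck (44 mm above the worktop) when off
- key_middle_top (a point): centre of the top face of the middle small switch; 22 mm round switch, its flat top stands 14 mm proud of the bar deck (44 mm above the worktop) when off
- key_right_top (a point): centre of the top face of the right small switch; 22 mm round switch, its flat top stands 14 mm proud of the bar deck (44 mm above the worktop) when off
- key_main (a joint): travel of the main switch in m: 0 = off (up), grows as it is pressed straight down, on from 0.003, hard end stop at 0.010. Moving it takes 4 N at the top of its travel, rising to 7 N at the stop; it stays down where it is left
- key_left (a joint): travel of the left small switch in m: 0 = off (up), grows as it is pressed straight down, on from 0.003, hard end stop at 0.010. Moving it takes 4 N at the top of its travel, rising to 7 N at the stop; it stays down where it is left
- key_middle (a joint): travel of the middle small switch in m: 0 = off (up), grows as it is pressed straight down, on from 0.003, hard end stop at 0.010. Moving it takes 4 N at the top of its travel, rising to 7 N at the stop; it stays down where it is left
- key_right (a joint): travel of the right small switch in m: 0 = off (up), grows as it is pressed straight down, on from 0.003, hard end stop at 0.010. Moving it takes 4 N at the top of its travel, rising to 7 N at the stop; it stays down where it is left
- socket_left (a point): centre of the left socket at deck height, 63 mm straight behind the left small switch
- socket_middle (a point): centre of the middle socket at deck height, 63 mm straight behind the middle small switch
- socket_right (a point): centre of the right socket at deck height, 63 mm straight behind the right small switch
- timer: round white plug-in timer, 46 mm across, 38 mm tall above the deck, ribbed dial on top; seated in any one of the three sockets; origin on its axis at deck height, z up
- charger: square white plug-in charger, 44 x 44 mm, 38 mm tall above the deck; seated in any one of the three sockets; origin at its middle at deck height, z up
- cover: flat round white safety cover, 46 mm across, 7 mm tall, closing the socket that is not in use; origin on its axis at deck height, z up
- lemon: lemon, 71x53x51 mm, bystander; origin at its underside
- pinch_pot: small open wooden salt pot, 73 mm across, 35 mm tall, bystander; origin at its underside
- tumbler_a: clear glass tumbler, 80 mm across, 91 mm tall, bystander; origin at its underside
- garlic: garlic bulb, 56 mm, bystander; origin at its underside
- tin_a: short food tin, 75 mm across, 58 mm tall, bystander; origin at its underside
- onion: red onion, 84x81x82 mm, bystander; origin at its underside
- tamper: coffee tamper with wooden handle, 57 mm across, 82 mm tall, bystander; origin at its underside
- spice_b: spice jar with dark lid, 41 mm across, 105 mm tall, bystander; origin at its underside
Not all that is in view belongs to the job. There is more than one size of the cover; the one meant has the size given above.

How it is judged:
On the way, in this order (a step that is already met when the one before it is completed fails the run):
1. the main switch is on (value of joint key_main above 0.003 m), for 0.1 s.
2. the switch in front of the round timer is on (((horizontal distance between timer and socket_left below 0.02 m and value of joint key_left above 0.003 m) or (horizontal distance between timer and socket_middle below 0.02 m and value of joint key_middle above 0.003 m) or (horizontal distance between timer and socket_right below 0.02 m and value of joint key_right above 0.003 m))), for 0.1 s.
3. the switch in front of the square charger is on (((horizontal distance between charger and socket_left below 0.02 m and value of joint key_left above 0.003 m) or (horizontal distance between charger and socket_middle below 0.02 m and value of joint key_middle above 0.003 m) or (horizontal distance between charger and socket_right below 0.02 m and value of joint key_right above 0.003 m))), for 0.1 s.
At the end, for the whole second after the job is handed in: the main switch and the switches in front of timer and charger are pressed down more than 3 mm, the switch in front of the safety cover less than 2 mm, and timer, charger and cover still sit in their sockets (raised less than 6 mm) (value of joint key_main above 0.003 m and ((horizontal distance between timer and socket_left below 0.02 m and value of joint key_left above 0.003 m) or (horizontal distance between timer and socket_middle below 0.02 m and value of joint key_middle above 0.003 m) or (horizontal distance between timer and socket_right below 0.02 m and value of joint key_right above 0.003 m)) and ((horizontal distance between charger and socket_left below 0.02 m and value of joint key_left above 0.003 m) or (horizontal distance between charger and socket_middle below 0.02 m and value of joint key_middle above 0.003 m) or (horizontal distance between charger and socket_right below 0.02 m and value of joint key_right above 0.003 m)) and not ((horizontal distance between cover and socket_left below 0.02 m and value of joint key_left above 0.002 m) or (horizontal distance between cover and socket_middle below 0.02 m and value of joint key_middle above 0.002 m) or (horizontal distance between cover and socket_right below 0.02 m and value of joint key_right above 0.002 m)) and (horizontal distance between cover and socket_left below 0.02 m or horizontal distance between cover and socket_middle below 0.02 m or horizontal distance between cover and socket_right below 0.02 m) and not (z of timer in the frame of power_bar above 0.036 m or angle between timer's own z axis and vertical above 0.25 rad) and not (z of charger in the frame of power_bar above 0.036 m or angle between charger's own z axis and vertical above 0.25 rad) and not (z of cover in the frame of power_bar above 0.036 m or angle between cover's own z axis and vertical above 0.25 rad)); the robot touches nothing.
It fails at once if a switch was pressed (2 mm) before the one ahead of it in the order was on ((value of joint any of key_left, key_middle, key_right above 0.002 m and value of joint key_main below 0.003 m) or (((horizontal distance between charger and socket_left below 0.02 m and value of joint key_left above 0.002 m) or (horizontal distance between charger and socket_middle below 0.02 m and value of joint key_middle above 0.002 m) or (horizontal distance between charger and socket_right below 0.02 m and value of joint key_right above 0.002 m)) and not ((horizontal distance between timer and socket_left below 0.02 m and value of joint key_left above 0.003 m) or (horizontal distance between timer and socket_middle below 0.02 m and value of joint key_middle above 0.003 m) or (horizontal distance between timer and socket_right below 0.02 m and value of joint key_right above 0.003 m)))).
It fails at once if the switch of the covered socket was pressed (2 mm) ((horizontal distance between cover and socket_left below 0.02 m and value of joint key_left above 0.002 m) or (horizontal distance between cover and socket_middle below 0.02 m and value of joint key_middle above 0.002 m) or (horizontal distance between cover and socket_right below 0.02 m and value of joint key_right above 0.002 m)).
It fails at once if the bar was pressed harder than 35 N (contact force between any of the fingers, the arm and power_bar above 35 N).
It fails at once if something was pulled out of its socket (6 mm) or tipped ((z of timer in the frame of power_bar above 0.036 m or angle between timer's own z axis and vertical above 0.25 rad) or (z of charger in the frame of power_bar above 0.036 m or angle between charger's own z axis and vertical above 0.25 rad) or (z of cover in the frame of power_bar above 0.036 m or angle between cover's own z axis and vertical above 0.25 rad)).
It fails at once if a bystander was moved more than 25 mm (distance of any of lemon, pinch_pot, tumbler_a, garlic, tin_a, onion, tamper, spice_b from where it was at the start of the episode above 0.025 m).
It also fails if it takes over 42 s, if anything falls off the work surface, if the arm or the gripper's body presses on something with over 40 N, if the wrist force passes 120 N, or if a joint passes its speed limit or range.

## Working session

There is one attempt and no reset: what is moved stays moved. The work goes in short steps, Python scripts to look and compute and a shell command to move; the robot and the scene stay as the last step left them, time stands still between calls to the robot, and variables do not carry over. Pictures are saved under pics/ and viewed, at most 10 in all, crops included, and the job is handed in when it is done.

```bash
mkdir -p pics; python3 - <<'E'
from station import telemetry, optics
import cv2,pickle
print(telemetry.get_obs())
for n in("top","side"):
    d=optics.get_image(n); pickle.dump(d,open(n+".pkl","wb")); cv2.imwrite(f"pics/{n}1.png",d["image"][...,::-1]); print(n,d["fx"],d["cx"],d["cy"],d["rvec"],d["tvec"])
E
```

```text
{'t': 0.0, 'q': array([-1.29998890e+00,  5.33197769e-02,  1.61429759e+00,  5.57461610e-06,
        1.47597169e+00, -1.18987622e-01]), 'dq': array([-0.00091027, -0.00034254, -0.00108629, -0.00082642, -0.00071185,
        0.00096974]), 'effort': array([-2.14123042e-04, -3.93693602e+01, -3.70172632e+01, -2.65022763e-04,
        6.94878850e-03,  1.24062151e-05]), 'tool_pos': array([ 0.23734224, -0.57751512,  0.23008385]), 'tool_rot': array([-3.08016129e+00, -6.08033264e-01,  2.28983730e-04]), 'contact_force': array([ 0.38756342, -0.34366913, -0.11517792]), 'wrist_torque': array([-0.02120241, -0.00987688,  0.02129265]), 'grip_force': 0.0, 'opening': 0.0855829849945141}
top 459.7965647619657 284.8774393037667 205.15270719596742 [ 2.1768374  -2.14245232  0.11509788] [-0.01601532  0.56473157  1.20170491]
side 459.503576878779 275.5944740964406 210.43173075560526 [ 2.16062366  0.0158763  -0.01850381] [-0.55596167  0.06113809  1.15685446]
```

View pics/top1.png

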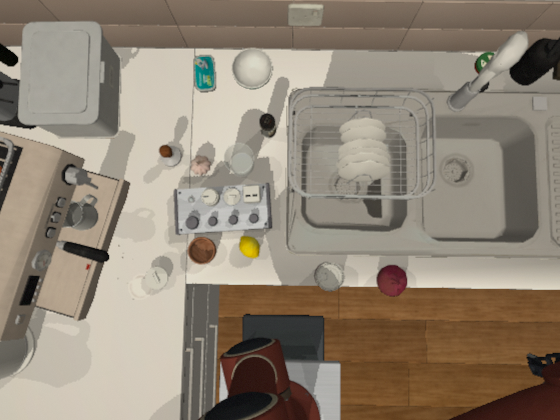

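View pics/side1.png

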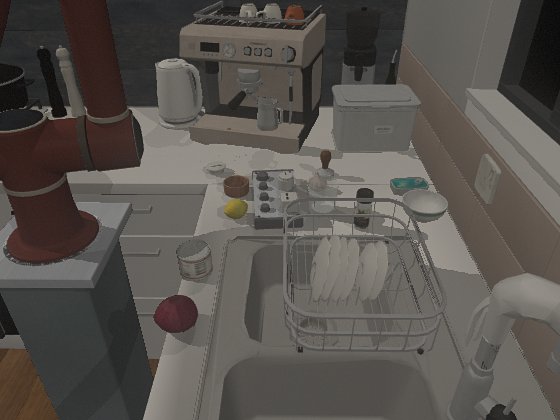

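The bar is at about (222,208) in the top view, with its switches along row ~220. I'll zoom in there and measure the switches.

```bash
cat > h.py <<'E'
import numpy as np,cv2
def ray(d,u,v,z):
    R=cv2.Rodrigues(np.array(d["rvec"]))[0]; c=-R.T@np.array(d["tvec"])
    r=R.T@np.array([(u-d["cx"])/d["fx"],(v-d["cy"])/d["fy"],1]); return c+r*(z-c[2])/r[2]
E
python3 - <<'E'
import pickle,cv2,numpy as np
from h import *
d=pickle.load(open("top.pkl","rb")); im=d["image"]
c=im[175:270,160:290,::-1]; cv2.imwrite("pics/crop1.png",cv2.resize(c,None,fx=6,fy=6,interpolation=cv2.INTER_CUBIC))
g=im.max(2).astype(int); m=np.zeros(g.shape,np.uint8); m[206:230,180:266]=(g[206:230,180:266]<90)*255
n,l,s,ce=cv2.connectedComponentsWithStats(m)
for i in range(1,n):
    if s[i,4]>25: print(s[i],ce[i],ray(d,*ce[i],.044))
E
```

```text
[191 216   8  13  31] [195.58064516 221.87096774] [0.51529713 0.22869772 0.044     ]
```

View pics/crop1.png

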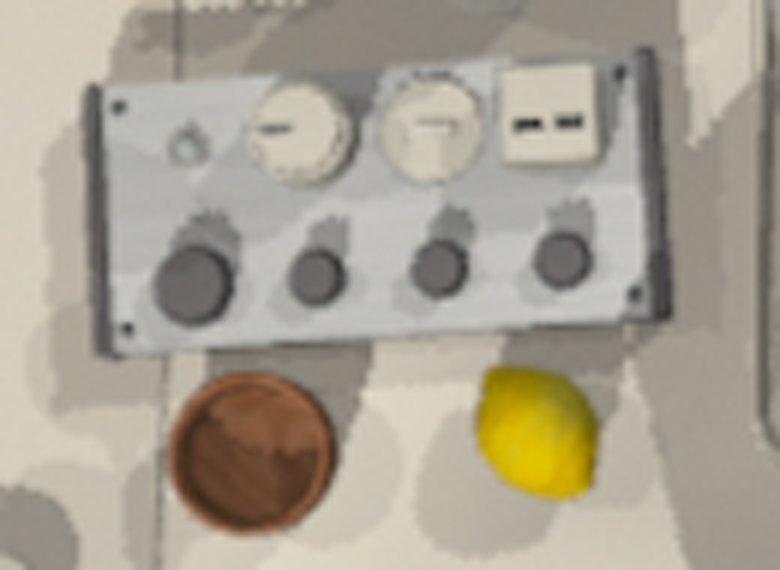

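Crop: main switch (195,285), left (317,277), middle (440,268), right (563,259). The left socket seems to hold the timer, the middle one the cover and the right one the charger. I'll check their heights with depth.

```bash
python3 - <<'E'
import pickle,cv2,numpy as np
from h import *
from scipy.spatial.transform import Rotation as Ro
d=pickle.load(open("top.pkl","rb"))
R=cv2.Rodrigues(np.array(d["rvec"]))[0]; c=-R.T@np.array(d["tvec"])
def px(x,y): return 160+(x+.5)/6-.5,175+(y+.5)/6-.5
def P(u,v):
    u,v=int(round(u)),int(round(v)); Z=np.median(d["depth"][v-1:v+2,u-1:u+2])
    return R.T@(Z*np.array([(u-d["cx"])/d["fx"],(v-d["cy"])/d["fy"],1]))+c
for n,p in dict(left=(300,133),mid=(431,130),right=(548,115),deck=(250,210),pot=(250,380),lemon=(540,430)).items(): print(n,P(*px(*p)).round(3))
pts=[(195,285),(317,277),(440,268),(563,259)]
K=np.array([ray(d,*px(*p),.044) for p in pts]); print(K.round(4), [P(*px(*p)).round(3) for p in pts])
print(np.linalg.norm(np.diff(K,axis=0),axis=1),np.degrees(np.arctan2(*(K[0]-K[3])[:2])))
# fit row with known spacing
m=K.mean(0); e=(K[0]-K[3]); e/=np.linalg.norm(e)
F=np.array([m+e*y for y in(.0825,.0275,-.0275,-.0825)]); print(F.round(4))
from station import telemetry
o=telemetry.get_obs(); T=Ro.from_rotvec(o["tool_rot"]); print(T.as_matrix().round(3))
for k in F: print((T.inv().apply(k-o["tool_pos"])/.3).round(3))
E
```

```text
left [0.579 0.189 0.067]
mid [0.587 0.138 0.036]
right [0.589 0.082 0.069]
deck [0.549 0.218 0.03 ]
pot [0.473 0.215 0.034]
lemon [0.454 0.083 0.048]
[[0.5146 0.238  0.044 ]
 [0.519  0.1842 0.044 ]
 [0.5238 0.1299 0.044 ]
 [0.5287 0.0757 0.044 ]] [array([0.515, 0.238, 0.043]), array([0.518, 0.185, 0.044]), array([0.524, 0.13 , 0.044]), array([0.528, 0.077, 0.045])]
[0.05397045 0.0544427  0.05445357] -4.957414002326861
[[0.5144 0.2391 0.044 ]
 [0.5191 0.1843 0.044 ]
 [0.5239 0.1295 0.044 ]
 [0.5286 0.0747 0.044 ]]
[[ 0.925  0.38  -0.   ]
 [ 0.38  -0.925  0.002]
 [ 0.    -0.002 -1.   ]]
[ 1.888 -2.166  0.625]
[ 1.834 -1.991  0.625]
[ 1.779 -1.816  0.624]
[ 1.724 -1.641  0.624]
```

Depth puts the left socket at 67 mm (timer), the middle at 36 mm (cover) and the right at 69 mm (charger). So the order is main, left, right, and I start the transit with the fingers shut.

```bash
python3 -m pendant '[0,0,0.58,0.6,-0.7,0,0, 0,0,0.58,0.6,-0.7,0,0, 0,0,0.58,0.6,-0.7,0,0, 0,0,0.58,0.6,-0.7,0,0, 0,0,0.58,0.6,-0.7,0,0, 0,0,0.58,0.6,-0.7,0,0, 0,0,0.58,0.6,-0.7,0,0]'
cat > go.py <<'E'
from h import *
from station import telemetry
from scipy.spatial.transform import Rotation as Ro
o=telemetry.get_obs(); T=Ro.from_rotvec(o["tool_rot"]); print(T.as_matrix().round(3).tolist(),o["tool_pos"].round(4),o["t"],o["contact_force"].round(1),o["q"].round(2))
for k in [[0.5144,0.2391,0.044],[0.5191,0.1843,0.044],[0.5286,0.0747,0.044]]: print((T.inv().apply(k-o["tool_pos"])/.3).round(3))
E
python3 go.py
```

```text
t: 0.98
tool_pos: [0.324, -0.316, 0.2312]
tool_rot: [3.138, 0.135, -0.001]
contact_force: [0.7, 0.1, -0.0]
opening: -0.0003
grip_force: 0.0
[[0.996, 0.086, -0.0], [0.086, -0.996, -0.0], [-0.0, 0.0, -1.0]] [ 0.324  -0.316   0.2312] 0.975 [ 0.7  0.1 -0. ] [-0.94 -0.38  2.   -0.    1.53  0.55]
[ 0.791 -1.789  0.623]
[ 0.791 -1.606  0.623]
[ 0.791 -1.239  0.623]
```

```bash
python3 -m pendant '[0,0,0,0.4,-0.9,0,0, 0,0,0,0.4,-0.9,0,0, 0,0,0,0.4,-0.9,0,0, 0,0,0,0.4,-0.9,0,0, 0,0,0,0.4,-0.9,0,0, 0,0,0,0.4,-0.9,0,0, 0,0,0,0.4,-0.9,0,0]' >/dev/null
python3 -m pendant '[0,0,0,0.39,-0.89,0.2,0, 0,0,0,0.39,-0.89,0.2,0, 0,0,0,0.39,-0.89,0.2,0, 0,0,0,0.39,-0.89,0.2,0, 0,0,0,0.39,-0.89,0.2,0, 0,0,0,0.39,-0.89,0.2,0, 0,0,0,0.39,-0.89,0.2,0, 0,0,0,0.39,-0.89,0.2,0]'
python3 go.py
```

```text
t: 2.85
tool_pos: [0.5146, 0.2381, 0.1718]
tool_rot: [3.139, 0.131, 0.001]
contact_force: [-0.2, -0.9, 0.4]
opening: -0.0
grip_force: 0.0
[[0.997, 0.083, 0.001], [0.083, -0.997, -0.0], [0.001, 0.0, -1.0]] [0.5146 0.2381 0.1718] 2.85 [-0.2 -0.9  0.4] [ 0.3  -0.04  1.81 -0.    1.37  1.79]
[-0.001 -0.003  0.426]
[-0.     0.18   0.426]
[0.001 0.547 0.426]
```

```bash
python3 -m pendant '[0,0,0,0,-0.003,0.2,0, 0,0,0,0,-0.003,0.36,0, 0,0,0,0,-0.003,0.39,0, 0,0,0,0,-0.003,0.4,0, 0,0,0,0,-0.003,0.41,0, 0,0,0,0,-0.003,0.42,0, 0,0,0,0,-0.003,0.425,0, 0,0,0,0,-0.003,0.43,0, 0,0,0,0,-0.003,0.435,0, 0,0,0,0,-0.003,0.44,0, 0,0,0,0,-0.003,0.445,0, 0,0,0,0,-0.003,0.445,0]'
```

```text
t: 4.35
tool_pos: [0.5145, 0.241, 0.0382]
tool_rot: [-3.138, -0.135, -0.002]
contact_force: [-1.2, 0.3, 3.9]
opening: -0.0002
grip_force: 2.2
```

```bash
python3 -m pendant '[0,0,0,0,0,0.003,0, 0,0,0,0,0,0.006,0]'; python3 -m pendant '[0,0,0,0,0,-0.05,0, 0,0,0,0,0,-0.2,0, 0,0,0,0,0,-0.2,0]'; python3 go.py
python3 - <<'E'
from station import optics
import cv2,pickle
d=optics.get_image("side"); c=d["image"][150:240,220:330,::-1]; cv2.imwrite("pics/s2.png",cv2.resize(c,None,fx=6,fy=6,interpolation=cv2.INTER_CUBIC))
E
```

```text
t: 4.6
tool_pos: [0.5145, 0.241, 0.0366]
tool_rot: [-3.138, -0.135, -0.002]
contact_force: [-0.7, -0.3, 6.5]
opening: -0.0
grip_force: 3.0
t: 4.97
tool_pos: [0.5169, 0.2418, 0.1008]
tool_rot: [-3.136, -0.135, -0.013]
contact_force: [0.6, -0.2, -0.1]
opening: -0.0001
grip_force: 0.0
[[0.996, 0.086, 0.008], [0.086, -0.996, 0.003], [0.008, -0.002, -1.0]] [0.5169 0.2418 0.1008] 4.975 [ 0.6 -0.2 -0.1] [ 0.31  0.04  1.86 -0.    1.24  1.79]
[-0.011  0.009  0.189]
[-0.011  0.192  0.189]
[-0.011  0.559  0.188]
```

View pics/s2.png

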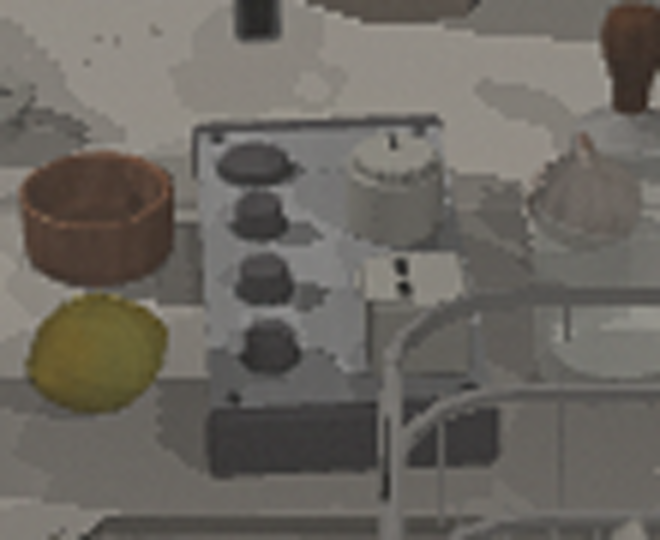

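The main switch at crop (255,163) is clearly down, while the three small ones still stand proud. Next I move over the left switch.

```bash
python3 -m pendant '[0,0,0,0,0.1,0,0, 0,0,0,0,0.19,0,0, 0,0,0,0,0.19,0,0, 0,0,0,0,0.19,0,0, 0,0,0,0,0.19,0,0]'>/dev/null; python3 go.py
```

```text
[[0.996, 0.087, -0.001], [0.087, -0.996, 0.0], [-0.001, -0.0, -1.0]] [0.5186 0.1847 0.0956] 5.65 [ 0.6 -0.3  0.3] [0.21 0.   1.9  0.   1.24 1.69]
[ 0.002 -0.182  0.172]
[0.002 0.002 0.172]
[0.001 0.368 0.172]
```

```bash
python3 -m pendant '[0,0,0,0.002,0.002,0.08,0, 0,0,0,0.002,0.002,0.14,0, 0,0,0,0.002,0.002,0.16,0, 0,0,0,0.002,0.002,0.17,0, 0,0,0,0.002,0.002,0.175,0, 0,0,0,0.002,0.002,0.18,0, 0,0,0,0.002,0.002,0.185,0, 0,0,0,0.002,0.002,0.19,0, 0,0,0,0.002,0.002,0.195,0, 0,0,0,0.002,0.002,0.197,0, 0,0,0,0.002,0.002,0.197,0]'
```

```text
t: 7.02
tool_pos: [0.52, 0.1836, 0.0374]
tool_rot: [-3.138, -0.135, -0.001]
contact_force: [-2.1, -0.5, 6.0]
opening: 0.0001
grip_force: 2.5
```

```bash
python3 -m pendant '[0,0,0,0,0,-0.1,0, 0,0,0,0,0,-0.2,0, 0,0,0,0,0,-0.2,0, 0,0,0,0,0.18,-0.2,0, 0,0,0,0,0.365,-0.2,0, 0,0,0,0,0.365,-0.2,0, 0,0,0,0,0.365,-0.2,0, 0,0,0,0,0.365,-0.2,0]'>/dev/null; python3 go.py
```

```text
[[0.996, 0.087, -0.001], [0.087, -0.996, 0.0], [-0.001, -0.0, -1.0]] [0.5286 0.0755 0.0963] 8.025 [-0.8  0.9  0. ] [ 0.   -0.04  1.94  0.    1.24  1.49]
[ 0.001 -0.547  0.174]
[ 0.    -0.364  0.174]
[-0.     0.003  0.174]
```

```bash
python3 - <<'E'
from station import optics
import cv2
d=optics.get_image("side"); c=d["image"][150:240,220:330,::-1]; cv2.imwrite("pics/s3.png",cv2.resize(c,None,fx=6,fy=6,interpolation=cv2.INTER_CUBIC))
E
```

```text
(no output)
```

View pics/s3.png

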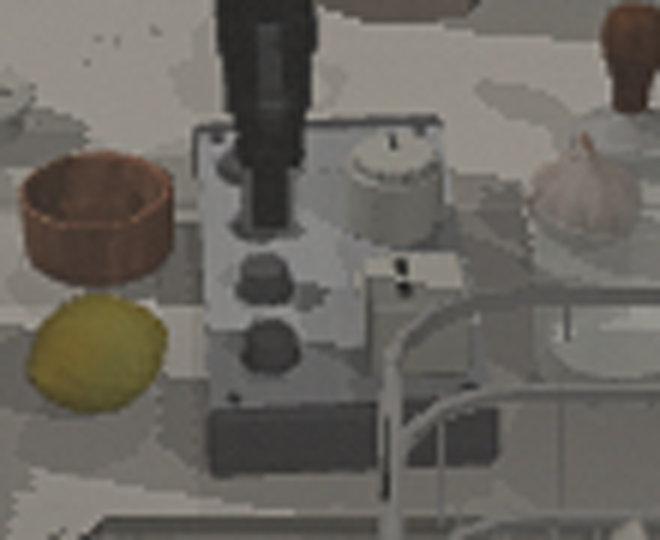

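The finger at (268,225) hides most of the left switch, but its visible edge sits low, and the 6 N reading at 37 mm agrees that it is on. Middle (265,278) and right (270,345) are still up. Now I press the right one.

```bash
python3 -m pendant '[0,0,0,0,0.003,0.08,0, 0,0,0,0,0.003,0.14,0, 0,0,0,0,0.003,0.16,0, 0,0,0,0,0.003,0.17,0, 0,0,0,0,0.003,0.175,0, 0,0,0,0,0.003,0.18,0, 0,0,0,0,0.003,0.185,0, 0,0,0,0,0.003,0.19,0, 0,0,0,0,0.003,0.195,0, 0,0,0,0,0.003,0.199,0, 0,0,0,0,0.003,0.199,0]'
python3 -m pendant '[0,0,0,0,0,-0.1,0, 0,0,0,0,0,-0.2,0, 0,0,0,0,0,-0.5,0, 0,0,0,0,0,-0.6,0, 0,0,0,0,0.3,-0.6,0, 0,0,0,-0.3,0.5,-0.6,0, 0,0,0,-0.3,0.7,-0.6,0, 0,0,0,-0.3,0.9,-0.6,0, 0,0,0,-0.3,0.9,-0.6,0, 0,0,0,-0.3,0.9,-0.6,0]'
python3 - <<'E'
from station import optics
import cv2
d=optics.get_image("side"); c=d["image"][150:240,220:330,::-1]; cv2.imwrite("pics/s4.png",cv2.resize(c,None,fx=6,fy=6,interpolation=cv2.INTER_CUBIC))
E
```

```text
t: 9.45
tool_pos: [0.5297, 0.0735, 0.0376]
tool_rot: [3.139, 0.135, 0.002]
contact_force: [-0.5, 0.4, 4.9]
opening: 0.0
grip_force: 2.3
t: 10.7
tool_pos: [0.4618, -0.2057, 0.2163]
tool_rot: [-3.139, -0.128, 0.001]
contact_force: [-0.4, 0.7, 0.8]
opening: -0.0003
grip_force: 0.0
```

View pics/s4.png

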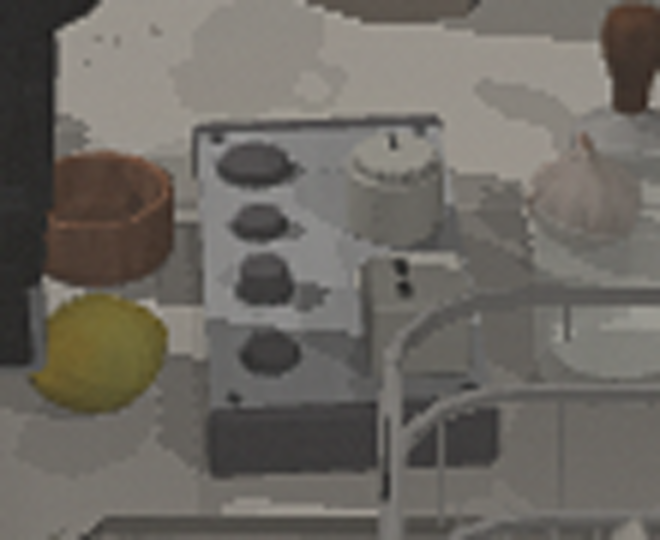

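Main (255,163), left (260,222) and right (270,352) are down and the middle one (265,278) is up. The timer and charger are still seated and the arm is clear.

```bash
python3 -c "
from station import ctrl; print(ctrl.finish_job())"
```

```text
the job is handed in; nothing more can be done
None
```

I pressed the main, timer (left) and charger (right) switches on in that order and left the covered middle switch off; the last picture confirms this, nothing else was moved that I could see, and the job is handed in (no verdict was returned).

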